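# Pack the guidebook and the tin into the acrylic tier and close up the end stop

### The arm

A 7-joint arm with a two-finger parallel gripper is mounted at the origin on the work surface. World frame = base frame: x ahead of the robot, y to its left, z up, the work surface at z = 0. Lengths are in m, angles in rad, forces in N, time in s.
With the tool pointing down it reaches from about 0.425 to 1.025 m from the base axis. Payload 9.4 kg.
Tool frame: the origin (TCP) lies between the finger pads; the fingertips stand env.finger_overhang ahead of it and the grasp point (between the pads) lies 3 mm ahead of it (env.finger_overhang is the distance from the TCP to the fingertips, in m); z points along the fingers, y is the direction in which the jaws open and shut (so a half turn about z gives the same grasp; the last joint's range is limited). The gripper opens to 85 mm and grips with 20 to 120 N. Pads are 22 mm wide; open, the fingers measure 114 mm over their backs; the gripper's body (76 mm by 85 mm) begins 54 mm behind the grasp point. The pads swing forward as they close: fully open they stand 13 mm farther back than shut.
Start: joints at [-1.327, 0.599, -0.003, 1.599, 0.002, 0.943, -0.08], TCP at [0.229, 0.688, 0.253] pointing down, gripper open.
Joint ranges: [-2.57, 2.57], [-0.35, 1.97], [-1.29, 1.29], [0.11, 2.56], [-1.05, 4.19], [0.11, 1.86], [-2.63, 2.63]. Speed limits (rad/s): [2.22, 2.22, 3.01, 3.01, 3.14, 3.14, 3.14].

### API

Orientations are given as a rotation vector (axis times angle).
In Python, from rig import env, optics gives the robot as it stands.
- The arm moves only by the tool move_arm, never from a script. Its argument "steps" is a list of rows, each a list of 5 numbers: the closure in counts, from 0 (fully open) to 255 (shut), then the shift along the tool's x, y, z scaled (see below), then the turn about the tool's z scaled (see below). In form: [[fingers, tx, ty, tz, spin], ...]. A call has 1 to 20 rows; each row shifts and turns the commanded pose from where the row before left it, along the tool's axes as they then stand; what a row does not reach is not made up. The controller multiplies each number of a shift by 60 mm and each number of a turn by 0.12 rad. A row lasts 1/8 s, in which the tool goes at most 62.5 mm and 10.7 degrees, less where a joint would pass 70% of its speed; a pose out of reach is approached as far as the arm can. A call with a number of a shift or a turn outside -1 to 1 is refused whole. A call with a gripper value outside its range is refused whole. The fingers move at their own pace and stop on an object; "force" is the grip in N (left out, the last holds). Time passes only in rows, so rows that do not move let the fingers close. It gives the time, the measured TCP pose, the force and the opening at its end, in the units of the state.
- env.observe(): the state, without advancing time (a new reading comes with each control period).
- optics.snapshot(name): name is "scene" or "top" or "wrist"; returns (picture, depth): 420x560x3 uint8, blue, green, red; 420x560 float32, m along the optical axis (not along the pixel's ray), 0 where there is no reading.
- optics.calibration(name): a dict with "K" (3x3 intrinsics, pixels), "eye" and "orientation" of the camera in the world; the wrist camera has in their place "T_tool_cam" (4x4, takes a point from camera to tool coordinates, whose origin is the TCP and whose axes are the flange's). Camera axes: x right, y down, z forward; pixel columns grow to the right and rows downward; lengths in m; the calibration is good to about 2 mm. The wrist camera is an equidistant fisheye: a pixel r from the principal point sees the ray r / f radians off the axis. A picture is of the moment at which its call begins: read the wrist's pose just before it. calibration takes no time and is no camera call.
- env.sign_off(): hands the job in, once; it reports no verdict.
The state is a dict: "clock": time; "joint_pos": joint angles; "qvel": joint speeds; "tau": joint torques, N m; "eef_pos": TCP position; "eef_rot": TCP orientation; "force": force on the tool from outside, world axes, zero at the start; "moment": the same for the moment, N m; "gripper_width": opening from 0.0 (shut) to 1.0 (fully open).
Only numpy, scipy, OpenCV 4.12 (cv2) and the standard library are available. Lean on these libraries where they do the work, as an engineer would, in place of code of your own. Each camera call takes 0.05 s, during which the arm holds its last target.

### The job

Pack the orange guidebook and the closed aluminium tin into the lowest acrylic tier: set each one down upright, without dropping it, in the gap between the two guidebooks that already stand there and the sliding end stop (either one first). Then gently push the stop along until all four stand upright and snug against the tier's end wall, and leave the front flap folded up and the other gear where it is.

Things in the scene. Friction and masses are not known exactly. Their poses are not given: they have to be found in the camera images.
- unit: Stacking tiers of smoky acrylic, fixed to the walnut shelf. Origin: on the shelf, under the middle of the lowest, front tier (the bay). x points from the front flap back to the upper tiers, y along the bay to the end wall, z up. Inside, the bay runs from y = -210 mm (low outer end, top 52 mm above the shelf) to +210 mm (end wall) and from x = -70 mm (flap) to +72 mm (guide rod).
- bay_floor (a point): Middle of the bay's floor, 6 mm above the shelf, frame parallel to the unit's. Things stand in the bay with their middle near this x (unit x = 0). An 8 mm steel guide rod runs along the bay at x = 76 mm, 40 mm above the shelf.
- end_wall (a point): Middle of the end wall's inner face (unit y = +210 mm), 73 mm above the shelf; smoky acrylic, its top 140 mm above the shelf. The row is packed against it.
- tier2 (a point): Middle of the second tier's floor (unit x = 140 mm), 86 mm above the shelf. Its front lip, at x = 90 mm, rises to 105 mm; behind it, from x = 185 mm, the third tier has its floor at 146 mm and its lip at 165 mm. The gear on them reaches no higher than 195 mm.
- stop (a joint): Sliding end stop: an off-white panel with a black top edge, 118 mm wide, 6 mm thick, from 9 to 132 mm above the shelf, its collar running on the guide rod. Value in m: 0 = drawn right out, growing as it slides towards the end wall (unit +y); starts at 0 to 0.09. Clear length between panel and end wall = 0.36 minus the value. Friction holds it where it is left; about 3 N slides it when empty.
- stop_push (a point): Middle of the stop panel's outer face (the side away from the end wall), 100 mm above the shelf; frame parallel to the unit's. The inner face is 6 mm further on in +y. Pushing here in unit +y slides the stop towards the end wall. A low foot and the collar stand out 33 mm behind the panel; more than 55 mm above the shelf the outer face is clear.
- flap (a joint): Smoky acrylic flap on the front edge of the bay, 40 mm high, folded upward (0 rad, its top 56 mm above the shelf); it would drop outward, away from the upper tiers (grows to 1.5 rad), and stays where it is left.
- book_orange_mid (a point): Orange hardback guidebook, 0.2 to 0.45 kg, standing upright on the shelf outside the tiers: 108 mm deep (its x, spine at -x), 30 mm thick (its y), 148 mm tall (its z). The point is its centre, 74 mm above its foot.
- tin_mid (a point): Closed aluminium tin, 0.2 to 0.42 kg, standing upright on its end on the shelf outside the tiers: 100 mm deep (its x), 36 mm thick (its y), 140 mm tall (its z). The point is its centre, 70 mm above its foot.
- book_blue: Blue guidebook standing in the bay next to the end wall, loose: 106 mm deep (x), 24 mm thick (y), 148 mm tall. Origin at the middle of its underside.
- book_green: Green guidebook standing in the bay beside the blue one, on the stop's side, loose, with a gap of 5 to 35 mm to it: 100 mm deep (x), 20 mm thick (y), 142 mm tall. Origin at the middle of its underside. The four things together are 110 mm thick.
- headlamp: Yellow headlamp head, 80 x 60 mm, 47 mm high, on the third tier. Loose, not part of the job. Origin at the middle of its underside.
- belay_plate: Steel belay plate with two slots, 84 x 52 x 8 mm, lying on the second tier. Loose, not part of the job. Origin at the middle of its underside.
- carabiner_red: Red carabiner, 110 mm long, lying on the second tier. Loose, not part of the job. Origin at the middle of its underside.
- carabiner_blue: Blue pear-shaped carabiner, 120 mm long, lying on the second tier. Loose, not part of the job. Origin at the middle of its underside.
- carabiner_steel: Steel oval carabiner, 117 mm long, lying on the third tier. Loose, not part of the job. Origin at the middle of its underside.
- flask: Green metal flask with a black cap, 72 mm in diameter, 210 mm tall, on the shelf beyond the tiers' end wall. Loose, not part of the job. Origin at the middle of its underside.
Not all that is in view belongs to the job. What is shaped like the part that bears tin_mid but turquoise is not meant. Leave any purple look-alike of the book_blue alone.

How it is judged:
By the outcome, as a careful person would: the job done as asked, in the order asked, and still so for the second after the job is handed in, with the robot touching nothing.
It also fails if it takes over 72 s, if anything falls off the work surface, if the arm or the gripper's body presses on something with over 40 N, if the wrist force passes 120 N, or if a joint passes its speed limit or range.

## Working session

There is one attempt and no reset: what is moved stays moved. The work goes in short steps, Python scripts to look and compute and a tool call to move; the robot and the scene stay as the last step left them, time stands still between calls to the robot, and variables do not carry over. Pictures are saved under pics/ and viewed, and the job is handed in when it is done.

Besides the shell and the picture viewer there is one more tool, called after "Call:" as name([rows], argument=value, ...), one row to a line, values as JSON. move_arm: Moves the arm, as the interface text tells. Its arguments: {"type":"object","properties":{"steps":{"type":"array"},"force":{"type":"number"}},"required":["steps"]}

```bash
ls; mkdir -p pics
python3 - <<'E'
from rig import env, optics
import cv2
s=env.observe(); print(s); print(env.finger_overhang)
for n in ["scene","top","wrist"]:
    p,d=optics.snapshot(n); cv2.imwrite(f"pics/{n}0.png",p); 
    import numpy as np; np.save(f"pics/{n}0.npy",d); print(n,optics.calibration(n))
E
```

```text
pics
{'clock': 0.0, 'joint_pos': array([-1.32669343,  0.60013489, -0.00252255,  1.6001713 ,  0.00176708,
        0.94285406, -0.07979677]), 'qvel': array([ 0.00108171, -0.00044331, -0.00203626,  0.00031873, -0.00138838,
        0.0004154 ,  0.00114336]), 'tau': array([ 4.88217484e-04, -7.76479840e+01,  1.56528063e+00, -2.58003527e+01,
        1.23198095e-02,  8.85177869e-03,  9.80868720e-06]), 'eef_pos': array([0.22848998, 0.68758149, 0.25239536]), 'eef_rot': array([-5.01698947e-01, -3.10114950e+00,  2.45128696e-03]), 'force': array([-0.85970992,  0.63216451,  0.21692201]), 'moment': array([-0.04582347,  0.03400723, -0.01075173]), 'gripper_width': 1.0000294009397663}
0.022
scene {'K': array([[387.75216159,   0.        , 280.92527917],
       [  0.        , 387.75216159, 211.89682172],
       [  0.        ,   0.        ,   1.        ]]), 'eye': array([ 0.94282186, -0.43452081,  0.97863596]), 'orientation': array([-2.3715424 , -0.86469449,  0.29597931])}
top {'K': array([[436.24060586,   0.        , 278.7823207 ],
       [  0.        , 436.24060586, 214.11349856],
       [  0.        ,   0.        ,   1.        ]]), 'eye': array([0.32455281, 0.0721712 , 1.29792196]), 'orientation': array([-2.12779124,  2.12365965, -0.1712087 ])}
wrist {'K': array([[325.1922621 ,   0.        , 282.23064865],
       [  0.        , 325.1922621 , 206.1358089 ],
       [  0.        ,   0.        ,   1.        ]]), 'T_tool_cam': array([[-7.78383891e-04, -9.44867356e-01, -3.27452398e-01,
         8.53143712e-02],
       [ 9.99999228e-01, -1.05263588e-03,  6.60303577e-04,
         3.99480593e-04],
       [-9.68587438e-04, -3.27451632e-01,  9.44867446e-01,
        -1.22537158e-01],
       [ 0.00000000e+00,  0.00000000e+00,  0.00000000e+00,
         1.00000000e+00]])}
```

View pics/scene0.png

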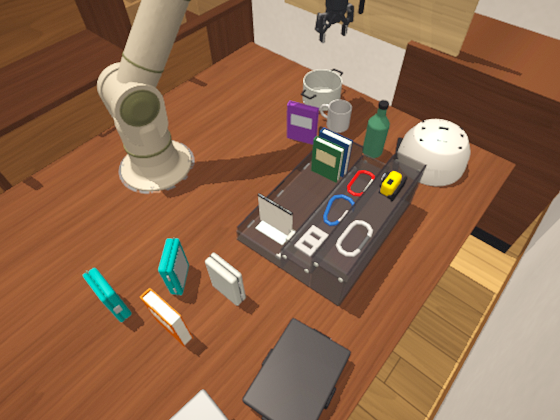

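View pics/top0.png

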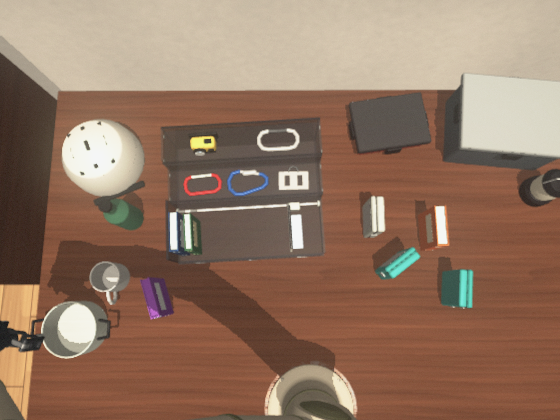

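View pics/wrist0.png

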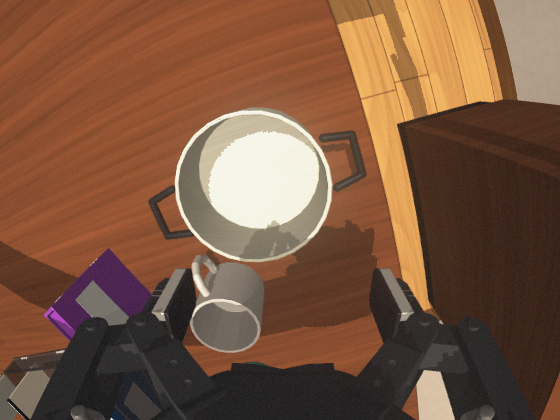

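Scene picture: grey tin at (225,279), orange book at (165,317), turquoise look-alikes at (172,265) and (107,295), purple one at (303,122). In the top picture these are the tin at (374,216), orange book at (437,227), turquoise at (400,262) and (458,288), stop at (296,228), and blue/green books at (175,233)/(188,233).

```bash
cat > h.py <<'E'
import numpy as np, cv2
from scipy.spatial.transform import Rotation as R
from rig import env, optics
def cam(n):
    c=optics.calibration(n); return c["K"],R.from_rotvec(c["orientation"]).as_matrix(),c["eye"]
def cloud(n,d):
    K,Rm,e=cam(n); v,u=np.mgrid[:420,:560]
    P=np.stack([(u-K[0,2])/K[0,0]*d,(v-K[1,2])/K[1,1]*d,d],-1)
    return P@Rm.T+e
def ray(n,px):
    K,Rm,e=cam(n); return e,Rm@np.array([(px[0]-K[0,2])/K[0,0],(px[1]-K[1,2])/K[1,1],1])
def onz(n,px,z):
    e,d=ray(n,px); return e+d*(z-e[2])/d[2]
def proj(n,P):
    K,Rm,e=cam(n); q=K@(Rm.T@(np.asarray(P)-e)); return q[:2]/q[2]
E
python3 - <<'E'
from h import *
t=cv2.imread("pics/top0.png"); s=cv2.imread("pics/scene0.png")
a=cv2.resize(t[180:320,340:500],None,fx=5,fy=4.285,interpolation=cv2.INTER_CUBIC)
a=cv2.resize(t[170:310,345:485],(600,600),interpolation=cv2.INTER_CUBIC); cv2.imwrite("pics/a.png",a)
b=cv2.resize(t[110:275,155:335],(780,715)[:2],interpolation=cv2.INTER_CUBIC); b=cv2.resize(b,(650,596));cv2.imwrite("pics/b.png",b)
c=cv2.resize(s[230:360,70:270],(800,520),interpolation=cv2.INTER_CUBIC); cv2.imwrite("pics/c.png",c)
P=cloud("top",np.load("pics/top0.npy"))
for px in [(374,216),(369,216),(380,216),(437,227),(431,227),(443,227),(296,228),(175,233),(188,233),(240,235),(360,300),(400,262),(458,288)]:
    print(px,P[px[1],px[0]].round(3))
E
```

```text
(374, 216) [ 0.522 -0.17   0.138]
(369, 216) [ 0.527 -0.162  0.11 ]
(380, 216) [ 0.521 -0.185  0.141]
(437, 227) [ 0.491 -0.334  0.145]
(431, 227) [ 0.496 -0.329  0.114]
(443, 227) [ 0.491 -0.35   0.145]
(296, 228) [0.507 0.037 0.009]
(175, 233) [0.474 0.363 0.148]
(188, 233) [0.475 0.329 0.142]
(240, 235) [0.487 0.204 0.003]
(360, 300) [ 0.297 -0.15  -0.004]
(400, 262) [ 0.399 -0.235  0.135]
(458, 288) [ 0.332 -0.385  0.131]
```

View pics/a.png

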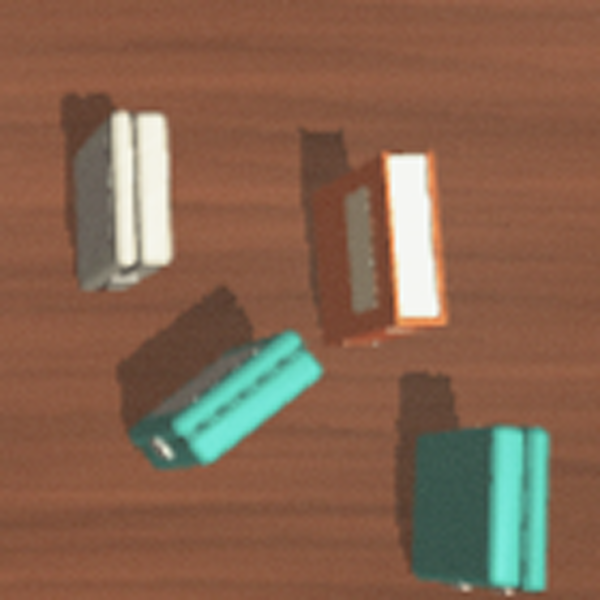

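View pics/b.png

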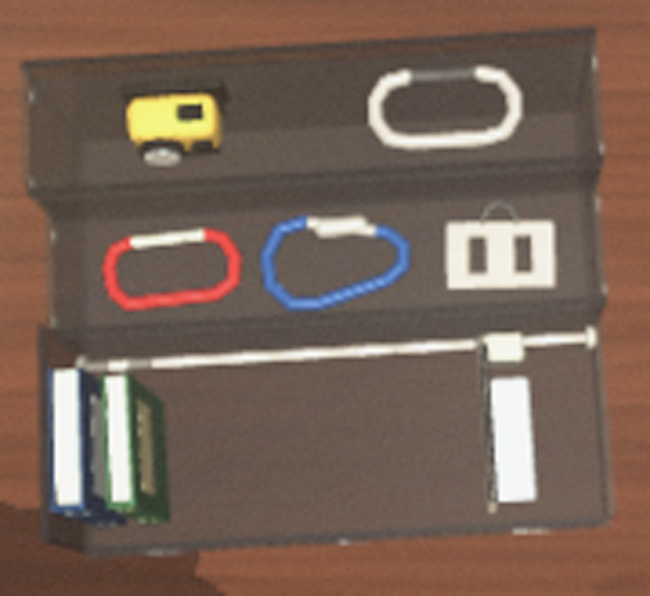

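View pics/c.png

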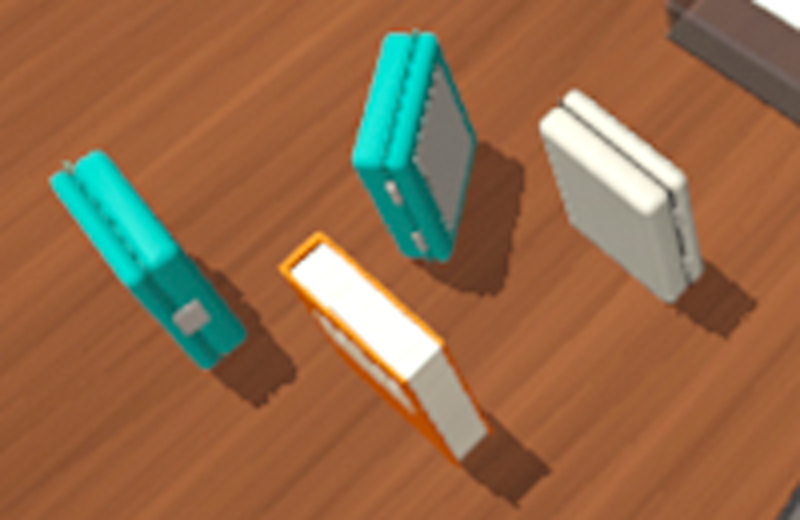

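Run:
```python
from h import *
dt=np.load("pics/top0.npy"); P=cloud("top",dt); ds=np.load("pics/scene0.npy"); Q=cloud("scene",ds)
for nm,C in(("top",P),("scene",Q)):
    X=C.reshape(-1,3); ok=np.ones(len(X),bool)
    print(nm,"table z",np.median(X[(abs(X[:,0]-.5)<.1)&(abs(X[:,1]+.08)<.04)][:,2]).round(4))
    for n,x,y in [("orange",.49,-.34),("tin",.522,-.175),("blue",.474,.363),("green",.475,.329)]:
        dy=.03 if n in("orange","tin") else .016
        m=(abs(X[:,0]-x)<.075)&(abs(X[:,1]-y)<dy)&(X[:,2]>.125)&(X[:,2]<.16)
        T=X[m]; r=cv2.minAreaRect((T[:,:2]*1000).astype(np.float32))
        print(n,m.sum(),"z",np.percentile(T[:,2],[10,50,90]).round(4),"rect",r)
    # stop panel
    m=(abs(X[:,0]-.47)<.09)&(abs(X[:,1]-.06)<.06)&(X[:,2]>.1)&(X[:,2]<.15)
    T=X[m]; print("stop",m.sum(), T[:,2].max() if m.sum() else 0, cv2.minAreaRect((T[:,:2]*1000).astype(np.float32)))
```

```text
top table z -0.0006
orange 575 z [0.1349 0.1436 0.1479] rect ((494.96173095703125, -344.1604919433594), (107.5096435546875, 33.65386962890625), 1.1815940141677856)
tin 494 z [0.1328 0.1377 0.141 ] rect ((528.3941650390625, -179.20240783691406), (36.81036376953125, 99.18861389160156), 89.36750030517578)
blue 426 z [0.1355 0.1491 0.1535] rect ((476.8827819824219, 367.75030517578125), (105.35796356201172, 25.289140701293945), 3.8750412464141846)
green 342 z [0.1352 0.1436 0.1483] rect ((476.3565368652344, 331.3143310546875), (98.36343383789062, 21.8759822845459), 4.810121536254883)
stop 111 0.13665177252343108 ((493.990966796875, 56.90923309326172), (117.55463409423828, 6.638070583343506), 3.3911478519439697)
scene table z 0.0007
orange 686 z [0.1396 0.1443 0.148 ] rect ((496.429443359375, -343.0999755859375), (110.01923370361328, 30.454877853393555), 0.9439722895622253)
tin 561 z [0.1334 0.1384 0.1409] rect ((530.8881225585938, -178.870849609375), (98.66679382324219, 36.2620849609375), 0.5147355794906616)
blue 328 z [0.1363 0.1498 0.1546] rect ((479.6549377441406, 363.1032409667969), (31.66535758972168, 106.86109161376953), 89.8900375366211)
green 318 z [0.1286 0.1437 0.1491] rect ((478.3197937011719, 331.221435546875), (99.43865203857422, 25.064748764038086), 4.1899614334106445)
stop 314 0.13641059127332744 ((494.31390380859375, 57.46642303466797), (119.68427276611328, 9.587571144104004), 3.4258010387420654)
```

Run:
```python
from h import *
f=lambda bx,by:(155+bx/3.611-.36,110+by/3.612-.36)
A=onz("top",f(160,357),.044);B=onz("top",f(590,337),.044)
print("rod",A,B,np.degrees(np.arctan2(-(A-B)[0],(A-B)[1])))
for n,p,z in [("tier2 front lip R",(603,322),.105),("tier2 lip L",(52,331),.105),("front R low",(608,524),.052),("flap R?",(600,522),.056),("flap L",(88,552),.056),("endwall front top",(43,541),.14),("endwall back top",(40,327),.14),("tier3 lip L",(30,195),.165),("tier3 lip R",(603,155),.165)]:
    print(n,(onz("top",f(*p),z)*1000).round(1))
t=cv2.imread("pics/top0.png"); s=cv2.imread("pics/scene0.png")
cv2.imwrite("pics/d.png",cv2.resize(t[195:275,160:330],(800,376),interpolation=cv2.INTER_CUBIC))
cv2.imwrite("pics/e.png",cv2.resize(s[120:280,230:430],(740,592),interpolation=cv2.INTER_CUBIC))
```

```text
rod [0.55978454 0.32161366 0.044     ] [ 0.57654167 -0.02726495  0.044     ] 2.7498844322589084
tier2 front lip R [576.1 -32.6 105. ]
tier2 lip L [568.8 394.1 105. ]
front R low [424.5 -38.9  52. ]
flap R? [425.7 -32.3  56. ]
flap L [401.3 370.7  56. ]
endwall front top [404.1 384.  140. ]
endwall back top [564.7 393.8 140. ]
tier3 lip L [660.2 399.2 165. ]
tier3 lip R [690.9 -29.1 165. ]
```

View pics/d.png

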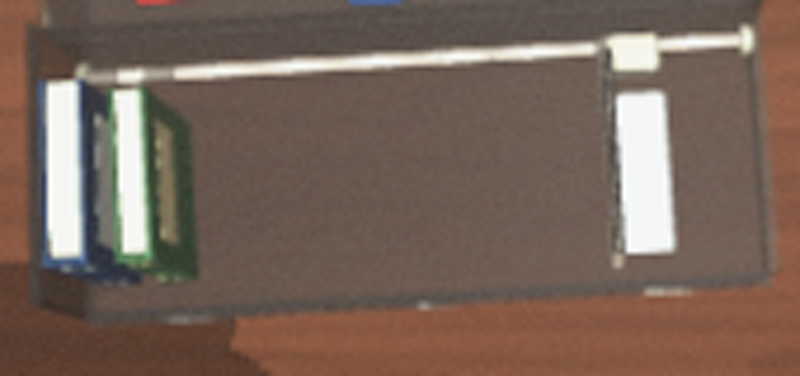

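View pics/e.png

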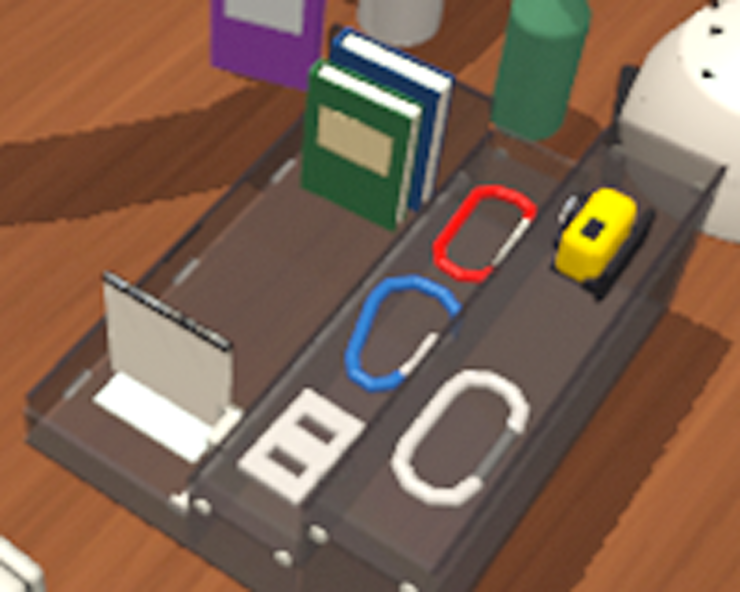

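Chosen: the grey-white tin at top (374,216) and the orange book at top (437,227). The turquoise and purple items stay put. Both views agree to 1–3 mm and the sizes match the text. First move: raise, and turn the jaws to line up with world y.

Call:
move_arm([
  [0, 0, 0, -0.5, -0.7],
  [0, 0, 0, -0.5, -0.7],
  [0, 0, 0, -0.3, -0.7],
  [0, 0, 0, 0, -0.73],
  [0, 0, 0, 0, 0],
])

```text
clock: 0.78
eef_pos: [0.2287, 0.6878, 0.3311]
eef_rot: [0.029, -3.141, 0.0]
force: [0.2, -0.4, 0.5]
gripper_width: 0.999
```

Call:
move_arm([
  [0, -0.49, -0.714, 0, 0],
  [0, -0.49, -0.714, 0, 0],
  [0, -0.49, -0.714, 0, 0],
  [0, -0.49, -0.714, 0, 0],
  [0, -0.49, -0.714, 0, 0],
  [0, -0.49, -0.714, 0, 0],
  [0, -0.49, -0.714, 0, 0],
  [0, -0.49, -0.714, 0, 0],
  [0, 0, -0.8, 0, 0],
  [0, 0, -0.8, 0, 0],
  [0, 0, -0.8, 0, 0],
  [0, 0, 0, 0, 0],
])

```text
clock: 2.28
eef_pos: [0.473, 0.2018, 0.3312]
eef_rot: [0.017, -3.141, 0.002]
force: [-0.3, 0.6, 0.5]
gripper_width: 1.0
```

```bash
cat >> h.py <<'E'
def wsnap(name):
    s=env.observe(); p,d=optics.snapshot("wrist"); cv2.imwrite(f"pics/{name}.png",p); np.savez(f"pics/{name}.npz",d=d,pos=s["eef_pos"],rot=s["eef_rot"]); return p,d
def wcloud(name):
    f=np.load(f"pics/{name}.npz"); c=optics.calibration("wrist"); K=c["K"];T=c["T_tool_cam"]
    v,u=np.mgrid[:420,:560]; x=(u-K[0,2])/K[0,0]; y=(v-K[1,2])/K[1,1]; r=np.hypot(x,y)+1e-9
    k=np.tan(np.minimum(r,1.4))/r; d=f["d"]
    P=np.stack([x*k*d,y*k*d,d],-1); P=P@T[:3,:3].T+T[:3,3]
    return P@R.from_rotvec(f["rot"]).as_matrix().T+f["pos"]
E
python3 - <<'E'
from h import *
wsnap("w1"); X=wcloud("w1").reshape(-1,3); d=np.load("pics/w1.npz")["d"].ravel()
X=X[d>0]
for n,x,y,dy in [("blue",.477,.367,.016),("green",.477,.331,.018),("stop",.494,.057,.03)]:
    m=(abs(X[:,0]-x)<.08)&(abs(X[:,1]-y)<dy)&(X[:,2]>.12)&(X[:,2]<.16)
    T=X[m]
    if m.sum(): print(n,m.sum(),np.percentile(T[:,2],[10,50,90]).round(4),cv2.minAreaRect((T[:,:2]*1000).astype(np.float32)))
E
```

```text
blue 3359 [0.1277 0.1516 0.1558] ((469.6155700683594, 368.211181640625), (127.64796447753906, 29.54667854309082), 0.0033652649726718664)
green 2490 [0.1288 0.146  0.1502] ((478.85552978515625, 332.5751037597656), (101.21744537353516, 21.77473258972168), 4.8451924324035645)
stop 1030 [0.1226 0.1328 0.1343] ((495.4764404296875, 58.60247802734375), (117.96117401123047, 8.140156745910645), 3.2553067207336426)
```

View pics/w1.png

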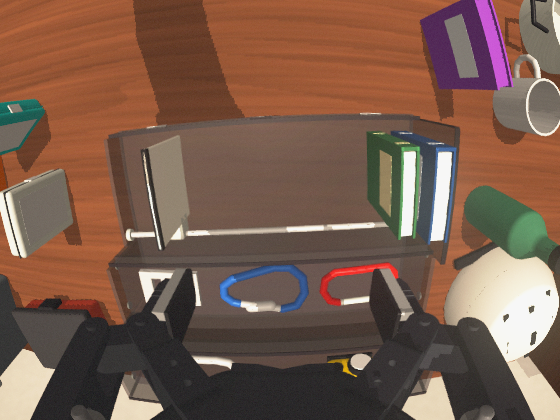

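Call:
move_arm([
  [0, -0.025, -0.826, 0, 0],
  [0, -0.025, -0.826, 0, 0],
  [0, -0.025, -0.826, 0, 0],
  [0, -0.025, -0.826, 0, 0],
  [0, -0.025, -0.826, 0, 0],
  [0, -0.025, -0.826, 0, 0],
  [0, -0.025, -0.826, 0, 0],
  [0, -0.025, -0.826, 0, 0],
  [0, -0.025, -0.826, 0, 0],
  [0, -0.025, -0.826, 0, 0],
  [0, -0.025, -0.826, 0, 0],
  [0, 0, 0, 0.3, -0.07],
  [0, 0, 0, 0, 0],
])

```text
clock: 3.95
eef_pos: [0.5001, -0.3378, 0.3116]
eef_rot: [0.043, -3.139, -0.003]
force: [0.6, -0.1, -0.8]
gripper_width: 1.001
```

Run:
```python
from h import *
wsnap("w2"); X=wcloud("w2").reshape(-1,3); d=np.load("pics/w2.npz")["d"].ravel()
X=X[d>0]
for n,x,y,dy in [("orange",.496,-.343,.035),("tin",.53,-.179,.035)]:
    m=(abs(X[:,0]-x)<.08)&(abs(X[:,1]-y)<dy)&(X[:,2]>.13)&(X[:,2]<.16)
    T=X[m]
    if m.sum(): print(n,m.sum(),np.percentile(T[:,2],[10,50,90]).round(4),cv2.minAreaRect((T[:,:2]*1000).astype(np.float32)))
```

```text
orange 3727 [0.1451 0.1462 0.1501] ((496.3036804199219, -342.69427490234375), (108.1219482421875, 30.259672164916992), 1.0282870531082153)
tin 2732 [0.136  0.1405 0.1419] ((530.032958984375, -179.13699340820312), (35.802764892578125, 100.29557800292969), 89.6979751586914)
```

View pics/w2.png

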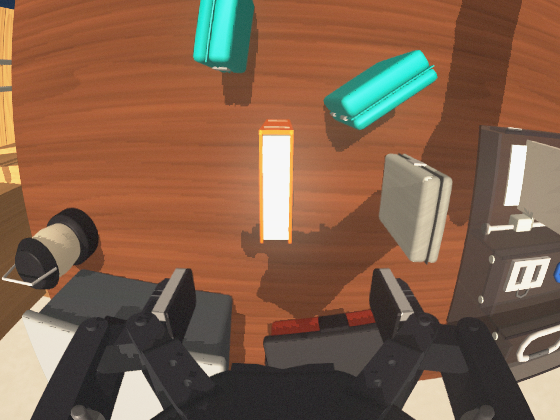

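Call:
move_arm([
  [0, 0.065, -0.08, 0, 0.08],
  [0, 0, 0, 0.6, 0],
  [0, 0, 0, 0.7, 0],
  [0, 0, 0, 0.6, 0],
  [0, 0, 0, 0.5, 0],
  [0, 0, 0, 0.4, 0],
  [0, 0, 0, 0.3, 0],
  [0, 0, 0, 0, 0],
])

```text
clock: 5.0
eef_pos: [0.4958, -0.3435, 0.1267]
eef_rot: [0.028, -3.14, -0.001]
force: [0.1, -0.4, 0.3]
gripper_width: 0.999
```

Call:
move_arm([
  [0, -0.005, 0.013, 0.15, 0],
  [0, 0, 0, 0, 0],
  [150, 0, 0, 0, 0],
  [255, 0, 0, 0, 0],
  [255, 0, 0, 0, 0],
  [255, 0, 0, 0, 0],
  [255, 0, 0, 0, 0],
  [255, 0, 0, 0, 0],
], force=40)

```text
clock: 6.0
eef_pos: [0.4964, -0.3433, 0.1186]
eef_rot: [-0.027, 3.141, -0.001]
force: [0.6, -0.4, 5.7]
gripper_width: 0.348
```

Call:
move_arm([
  [255, 0, 0, -0.1, 0],
  [255, 0, 0, -0.3, 0],
  [255, 0, 0, -0.6, 0],
  [255, 0, 0, -0.8, 0],
  [255, 0, 0, -0.8, 0],
  [255, 0, 0, -0.5, 0],
  [255, 0, 0, -0.1, 0],
  [255, 0, 0, 0, 0],
])

```text
clock: 7.0
eef_pos: [0.4958, -0.3426, 0.31]
eef_rot: [0.028, -3.141, -0.001]
force: [0.9, -0.5, -4.4]
gripper_width: 0.349
```

Run:
```python
from h import *
s=env.observe(); print(s["eef_pos"],s["eef_rot"],s["force"],s["joint_pos"])
p,d=optics.snapshot("scene"); cv2.imwrite("pics/s2.png",p)
```

```text
[ 0.49580728 -0.34264434  0.30998383] [ 2.78937209e-02 -3.14112788e+00 -6.64044333e-04] [ 0.8582227  -0.48348108 -4.40134855] [ 0.35195478  0.39715221  0.22404235  1.83581856 -0.10836537  0.92092273
  2.21340738]
```

View pics/s2.png

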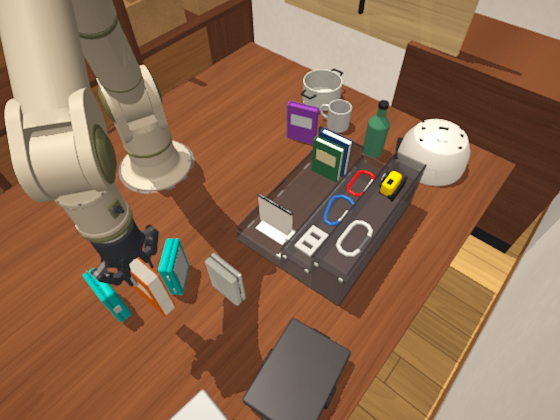

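Call:
move_arm([
  [255, 0, 0.4, 0, 0],
  [255, 0, 0.8, 0, 0],
  [255, 0, 0.9, 0, 0],
  [255, 0, 0.9, 0, 0],
  [255, 0, 0.9, 0, 0],
  [255, 0, 0.9, 0, 0],
  [255, 0, 0.9, 0, 0],
  [255, 0, 0.9, 0, 0],
  [255, 0, 0.9, 0, 0],
  [255, 0, 0.9, 0, 0],
  [255, 0.04, 0.9, 0, 0],
  [255, 0, 0.6, 0, 0],
  [255, 0, 0.1, 0, -0.17],
  [255, 0, 0, 0, -0.17],
  [255, 0, 0, 0, 0],
])

```text
clock: 8.93
eef_pos: [0.4833, 0.2552, 0.3097]
eef_rot: [0.089, -3.139, 0.002]
force: [-0.3, -0.3, -4.2]
gripper_width: 0.346
```

Call:
move_arm([
  [255, 0.01, 0, 0.3, 0],
  [255, 0, 0, 0.6, 0],
  [255, 0, 0, 0.6, 0],
  [255, 0, 0, 0.5, 0],
  [255, 0, 0, 0.4, 0],
  [255, 0, 0, 0.25, 0],
  [255, 0, 0, 0.15, 0],
  [255, 0, 0, 0, 0],
])

```text
clock: 9.93
eef_pos: [0.4828, 0.2565, 0.1422]
eef_rot: [0.091, -3.14, 0.0]
force: [0.2, 0.2, -4.1]
gripper_width: 0.349
```

Run:
```python
from h import *
wsnap("w3")
p,d=optics.snapshot("scene"); cv2.imwrite("pics/s3.png",p[100:300,200:440])
```

```text
(no output)
```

View pics/w3.png

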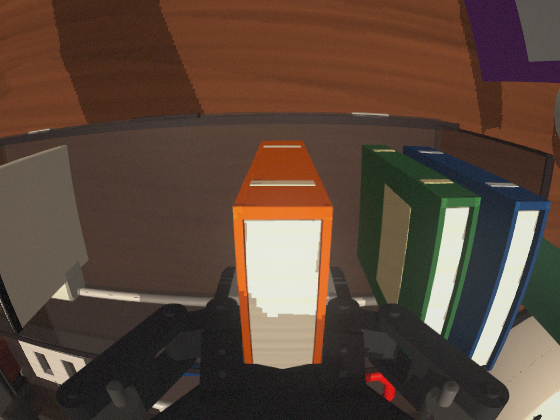

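View pics/s3.png

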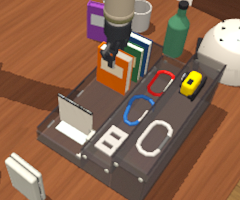

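Call:
move_arm([
  [255, 0, 0, 0.12, 0],
  [255, 0, 0, 0.07, 0],
  [255, 0, 0, 0.04, 0],
  [255, 0, 0, 0.02, 0],
  [255, 0, 0, 0.02, 0],
  [255, 0, 0, 0, 0],
])

```text
clock: 10.78
eef_pos: [0.4826, 0.2568, 0.1261]
eef_rot: [0.092, -3.14, 0.0]
force: [0.4, -0.2, -3.2]
gripper_width: 0.346
```

Call:
move_arm([
  [255, 0, 0, 0.02, 0],
  [255, 0, 0, 0.01, 0],
  [255, 0, 0, 0.01, 0],
  [255, 0, 0, 0, 0],
])

```text
clock: 11.28
eef_pos: [0.4827, 0.2568, 0.1246]
eef_rot: [-0.092, 3.14, 0.0]
force: [-2.2, -1.2, 9.2]
gripper_width: 0.345
```

Call:
move_arm([
  [255, 0, 0, -0.01, 0],
  [150, 0, 0, 0, 0],
  [130, 0, 0, 0, 0],
  [90, 0, 0, 0, 0],
  [60, 0, 0, 0, 0],
  [60, 0, 0, 0, 0],
  [60, 0, 0, -0.3, 0],
  [60, 0, 0, -0.6, 0],
  [60, 0, 0, -0.8, 0],
  [60, 0, 0, -0.8, 0],
  [0, 0, 0, -0.5, 0],
  [0, 0, 0, 0, 0],
])

```text
clock: 12.78
eef_pos: [0.4835, 0.2572, 0.3067]
eef_rot: [-0.091, 3.136, 0.004]
force: [-0.0, 1.1, -1.0]
gripper_width: 1.0
```

Run:
```python
from h import *
wsnap("w4"); X=wcloud("w4").reshape(-1,3); d=np.load("pics/w4.npz")["d"].ravel()
X=X[d>0]
for n,x,y,dy in [("orange",.483,.257,.03),("green",.477,.331,.018)]:
    m=(abs(X[:,0]-x)<.08)&(abs(X[:,1]-y)<dy)&(X[:,2]>.13)&(X[:,2]<.17)
    T=X[m]
    if m.sum(): print(n,m.sum(),np.percentile(T[:,2],[10,50,90]).round(4),cv2.minAreaRect((T[:,:2]*1000).astype(np.float32)))
```

```text
orange 3979 [0.1511 0.1522 0.156 ] ((482.97979736328125, 257.51690673828125), (108.85682678222656, 30.459468841552734), 3.4412293434143066)
green 2607 [0.14   0.1463 0.1502] ((479.2332458496094, 332.50775146484375), (101.21517181396484, 21.185134887695312), 4.549539089202881)
```

View pics/w4.png

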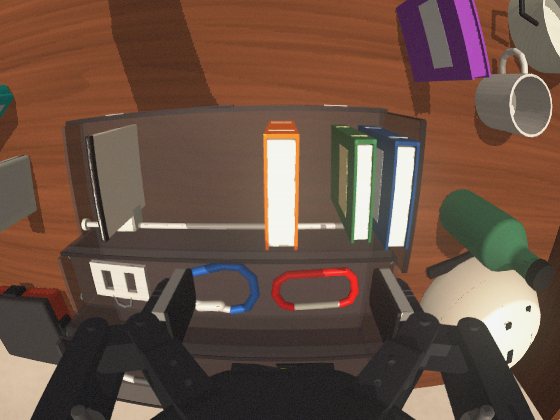

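Call:
move_arm([
  [0, 0, 0, 0, 0.48],
  [0, -0.1, -0.5, 0, 0],
  [0, -0.1, -0.9, 0, 0],
  [0, -0.1, -0.9, 0, 0],
  [0, -0.1, -0.9, 0, 0],
  [0, -0.1, -0.9, 0, 0],
  [0, -0.1, -0.9, 0, 0],
  [0, -0.1, -0.9, 0, 0],
  [0, -0.1, -0.9, 0, 0],
  [0, 0, -0.47, 0, 0],
  [0, 0, 0, 0, 0],
])

```text
clock: 14.2
eef_pos: [0.53, -0.1819, 0.3027]
eef_rot: [-0.005, -3.139, 0.001]
force: [-0.1, 0.2, -0.6]
gripper_width: 1.0
```

Run:
```python
from h import *
p,_=wsnap("w5"); X=wcloud("w5").reshape(-1,3); d=np.load("pics/w5.npz")["d"].ravel()
cv2.imwrite("pics/w5c.png",p[80:380,120:440])
X=X[d>0]
for n,x,y,dy in [("tin",.53,-.179,.03)]:
    m=(abs(X[:,0]-x)<.08)&(abs(X[:,1]-y)<dy)&(X[:,2]>.125)&(X[:,2]<.17)
    T=X[m]
    if m.sum(): print(n,m.sum(),np.percentile(T[:,2],[10,50,90]).round(4),cv2.minAreaRect((T[:,:2]*1000).astype(np.float32)))
```

```text
tin 3859 [0.138  0.1405 0.1419] ((530.0233154296875, -177.8524627685547), (99.09146881103516, 35.77927017211914), 0.15738454461097717)
```

View pics/w5c.png

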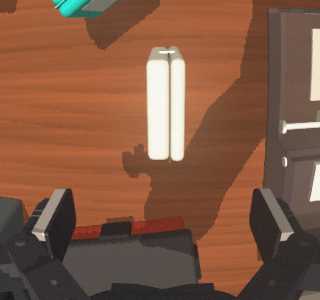

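Call:
move_arm([
  [0, 0, 0.055, 0, 0],
  [0, 0, 0, 0.6, 0],
  [0, 0, 0, 0.7, 0],
  [0, 0, 0, 0.6, 0],
  [0, 0, 0, 0.5, 0],
  [0, 0, 0, 0.4, 0],
  [0, 0, 0, 0.3, 0],
  [0, 0, 0, 0.1, 0],
  [0, 0, 0, 0, 0],
])

```text
clock: 15.38
eef_pos: [0.5311, -0.1752, 0.1122]
eef_rot: [0.003, -3.141, -0.001]
force: [0.1, 0.0, 0.2]
gripper_width: 0.999
```

Call:
move_arm([
  [0, 0, -0.055, 0.03, 0],
  [0, 0, 0, 0, 0],
  [120, 0, 0, 0, 0],
  [255, 0, 0, 0, 0],
  [255, 0, 0, 0, 0],
  [255, 0, 0, 0, 0],
  [255, 0, 0, 0, 0],
  [255, 0, 0, 0, 0],
], force=40)

```text
clock: 16.38
eef_pos: [0.5311, -0.1793, 0.1107]
eef_rot: [-0.001, 3.141, 0.0]
force: [-0.6, 0.8, 4.9]
gripper_width: 0.417
```

Call:
move_arm([
  [255, 0, 0, -0.1, 0],
  [255, 0, 0, -0.3, 0],
  [255, 0, 0, -0.6, 0],
  [255, 0, 0, -0.8, 0],
  [255, 0, 0, -0.8, 0],
  [255, 0, 0, -0.5, 0],
  [255, 0, 0, -0.1, 0],
  [255, 0, 0, 0, 0],
])

```text
clock: 17.38
eef_pos: [0.5304, -0.1792, 0.3016]
eef_rot: [0.001, -3.141, -0.0]
force: [-0.4, -0.4, -4.0]
gripper_width: 0.413
```

Call:
move_arm([
  [255, 0, 0.4, 0, 0],
  [255, 0.1, 0.8, 0, 0],
  [255, 0.1, 0.9, 0, 0],
  [255, 0.2, 0.9, 0, 0],
  [255, 0.1, 0.9, 0, 0],
  [255, 0.1, 0.9, 0, 0],
  [255, 0.1, 0.6, 0, 0],
  [255, 0, 0.2, 0, -0.16],
  [255, 0, 0.05, 0, -0.16],
  [255, 0, 0, 0, -0.16],
  [255, 0, 0, 0, 0],
])

```text
clock: 18.75
eef_pos: [0.4888, 0.1582, 0.3023]
eef_rot: [0.089, -3.14, 0.001]
force: [1.1, -0.5, -3.8]
gripper_width: 0.418
```

Descend to about 17 mm above contact.

Call:
move_arm([
  [255, 0, 0, 0.3, 0],
  [255, 0, 0, 0.6, 0],
  [255, 0, 0, 0.6, 0],
  [255, 0, 0, 0.5, 0],
  [255, 0, 0, 0.4, 0],
  [255, 0, 0, 0.25, 0],
  [255, 0, 0, 0.15, 0],
  [255, 0, 0, 0, 0],
])

```text
clock: 19.75
eef_pos: [0.4888, 0.1594, 0.1344]
eef_rot: [0.091, -3.14, 0.0]
force: [0.0, -0.4, -4.6]
gripper_width: 0.418
```

Run:
```python
from h import *
wsnap("w6")
```

```text
(no output)
```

View pics/w6.png

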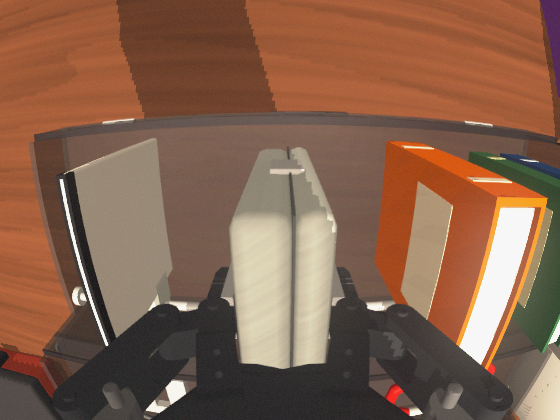

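Clear on both sides and inside the flap. Now to contact.

Call:
move_arm([
  [255, 0, 0, 0.12, 0],
  [255, 0, 0, 0.07, 0],
  [255, 0, 0, 0.04, 0],
  [255, 0, 0, 0.03, 0],
  [255, 0, 0, 0.02, 0],
  [255, 0, 0, 0.01, 0],
  [255, 0, 0, 0, 0],
])

```text
clock: 20.68
eef_pos: [0.4887, 0.1596, 0.1171]
eef_rot: [-0.092, 3.14, -0.0]
force: [-0.7, -0.3, -4.2]
gripper_width: 0.416
```

Call:
move_arm([
  [255, 0, 0, 0.01, 0],
  [255, 0, 0, 0.01, 0],
  [255, 0, 0, 0, 0],
])

```text
clock: 21.05
eef_pos: [0.4888, 0.1596, 0.1167]
eef_rot: [-0.092, 3.14, 0.001]
force: [-1.4, -1.0, 8.7]
gripper_width: 0.418
```

Call:
move_arm([
  [255, 0, 0, -0.01, 0],
  [130, 0, 0, 0, 0],
  [110, 0, 0, 0, 0],
  [80, 0, 0, 0, 0],
  [50, 0, 0, 0, 0],
  [50, 0, 0, 0, 0],
  [50, 0, 0, -0.3, 0],
  [50, 0, 0, -0.6, 0],
  [50, 0, 0, -0.8, 0],
  [50, 0, 0, -0.8, 0],
  [0, 0, 0, -0.5, 0],
  [0, 0, 0, 0, 0],
])

```text
clock: 22.55
eef_pos: [0.4895, 0.1599, 0.2988]
eef_rot: [-0.091, 3.136, 0.003]
force: [-0.2, -0.2, -1.1]
gripper_width: 0.999
```

Run:
```python
from h import *
wsnap("w7"); X=wcloud("w7").reshape(-1,3); d=np.load("pics/w7.npz")["d"].ravel()
X=X[d>0]
for n,x,y,dy,z0 in [("tin",.489,.16,.03,.13),("orange",.483,.257,.03,.135),("green",.477,.331,.018,.135),("stop",.495,.057,.03,.12)]:
    m=(abs(X[:,0]-x)<.08)&(abs(X[:,1]-y)<dy)&(X[:,2]>z0)&(X[:,2]<.17)
    T=X[m]
    if m.sum(): print(n,m.sum(),np.percentile(T[:,2],[10,50,90]).round(4),cv2.minAreaRect((T[:,:2]*1000).astype(np.float32)))
```

```text
tin 4110 [0.1437 0.1465 0.1479] ((487.5108337402344, 160.8787078857422), (98.9971694946289, 35.90242385864258), 3.160351514816284)
orange 4289 [0.1473 0.1522 0.156 ] ((482.91485595703125, 257.02587890625), (108.44964599609375, 31.38662338256836), 3.2364535331726074)
green 2351 [0.1398 0.1464 0.1503] ((479.1643371582031, 332.6271667480469), (101.00656127929688, 22.162109375), 5.155256748199463)
stop 1238 [0.1234 0.1331 0.1345] ((495.0599670410156, 58.42463302612305), (117.65168762207031, 7.845040321350098), 3.256652355194092)
```

View pics/w7.png

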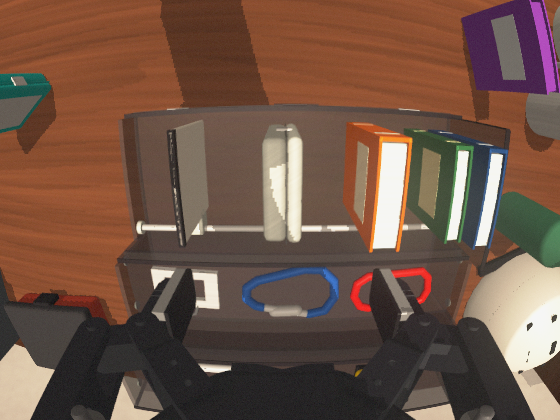

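Call:
move_arm([
  [100, 0, -0.5, 0, 0],
  [255, 0.01, -0.7, 0, 0],
  [255, 0, -0.7, 0, 0],
  [255, 0, -0.47, 0, 0],
  [255, 0, 0, 0, 0],
  [255, 0, 0, 0, 0],
  [255, 0, 0, 0, 0],
])

```text
clock: 23.48
eef_pos: [0.4962, 0.0187, 0.296]
eef_rot: [0.094, -3.139, -0.0]
force: [-0.5, 0.2, -0.7]
gripper_width: -0.003
```

Call:
move_arm([
  [255, 0, 0, 0.5, 0],
  [255, 0, 0, 0.7, 0],
  [255, 0, 0, 0.7, 0],
  [255, 0, 0, 0.6, 0],
  [255, 0, 0, 0.4, 0],
  [255, 0, 0, 0.2, 0],
  [255, 0, 0, 0, 0],
])

```text
clock: 24.35
eef_pos: [0.4962, 0.018, 0.1101]
eef_rot: [0.093, -3.139, 0.0]
force: [-0.7, 0.0, -0.0]
gripper_width: 0.005
```

Run:
```python
from h import *
wsnap("w8")
p,d=optics.snapshot("scene"); cv2.imwrite("pics/s8.png",cv2.resize(p[80:320,180:440],(650,600)))
```

```text
(no output)
```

View pics/w8.png

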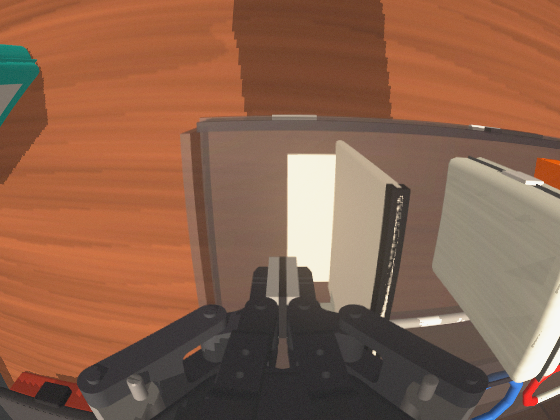

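View pics/s8.png

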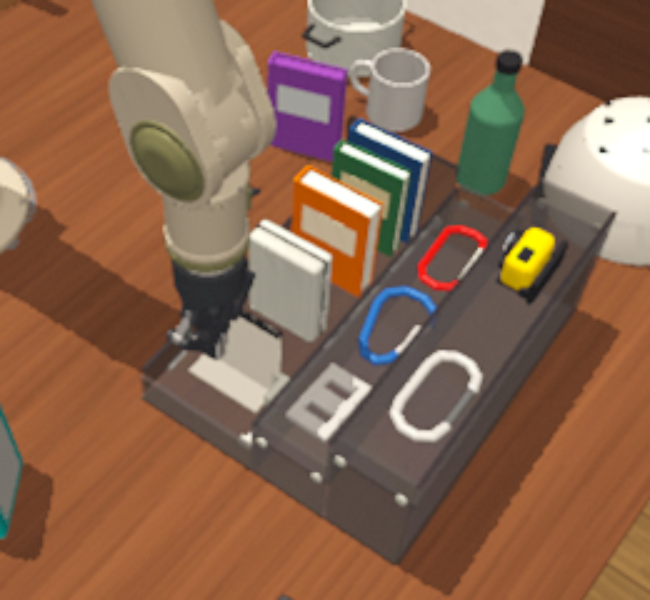

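Call:
move_arm([
  [255, 0, 0, -0.2, 0],
  [255, 0, 0.08, 0, 0],
  [255, 0, 0.08, 0, 0],
  [255, 0, 0.08, 0, 0],
  [255, 0, 0.08, 0, 0],
  [255, 0, 0.08, 0, 0],
  [255, 0, 0.08, 0, 0],
  [255, 0, 0.08, 0, 0],
  [255, 0, 0.08, 0, 0],
  [255, 0, 0.08, 0, 0],
])

```text
clock: 25.7
eef_pos: [0.4937, 0.0609, 0.1224]
eef_rot: [0.092, -3.14, 0.0]
force: [0.1, -2.7, -2.3]
gripper_width: 0.0
```

Run:
```python
from h import *
wsnap("w9")
```

```text
(no output)
```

View pics/w9.png

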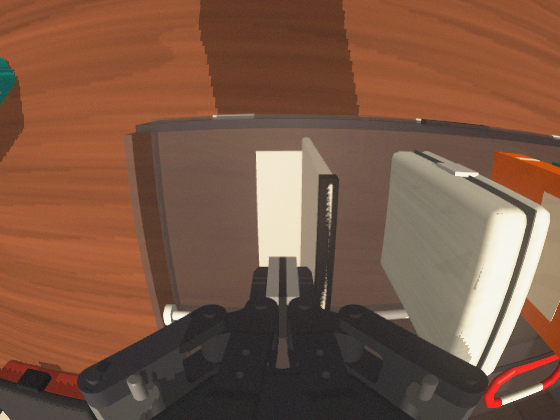

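Run:
```python
from h import *
P=wcloud("w9"); s=np.load("pics/w9.npz"); 
for px in [(440,350),(400,335),(355,315),(470,378),(440,385),(430,410),(305,280),(325,230),(322,300),(400,170),(500,215)]:
    print(px,(P[px[1],px[0]]-s["pos"]).round(3),P[px[1],px[0]].round(3))
```

```text
(440, 350) [-0.015  0.051  0.053] [0.479 0.112 0.176]
(400, 335) [-0.014  0.039  0.044] [0.479 0.1   0.166]
(355, 315) [-0.014  0.026  0.032] [0.479 0.087 0.154]
(470, 378) [-0.017  0.054  0.069] [0.476 0.115 0.192]
(440, 385) [-0.012  0.047  0.066] [0.482 0.108 0.188]
(430, 410) [-0.007  0.043  0.071] [0.487 0.104 0.194]
(305, 280) [-0.008  0.01  -0.001] [0.486 0.071 0.121]
(325, 230) [-0.038  0.014  0.012] [0.456 0.075 0.134]
(322, 300) [-0.006  0.017  0.012] [0.488 0.078 0.134]
(400, 170) [-0.043  0.08  -0.088] [0.45  0.141 0.035]
(500, 215) [-0.052  0.082  0.024] [0.442 0.143 0.146]
```

The finger linkages would pass too low over the tin in this orientation. I'll back off and turn a quarter turn so that they lie along the panel.

Call:
move_arm([
  [255, 0, -0.3, 0, 0],
  [255, 0, -0.4, 0, 0],
  [255, 0, 0, 0, 0.935],
  [255, 0, 0, 0, 0.935],
  [255, 0, 0, 0, 0.935],
  [255, 0, 0, 0, 0.935],
  [255, 0, 0, 0, 0.935],
  [255, 0, 0, 0, 0.935],
  [255, 0, 0, 0, 0.935],
  [255, 0, 0, 0, 0.935],
  [255, 0, 0, 0, 0.935],
  [255, 0, 0, 0, 0.935],
  [255, 0, 0, 0, 0.935],
  [255, 0, 0, 0, 0.935],
  [255, 0, 0, 0, 0.935],
  [255, 0, 0, 0, 0.935],
  [255, 0, 0, 0.1, 0],
  [255, 0, 0, 0, 0],
])

```text
clock: 28.0
eef_pos: [0.4962, 0.0191, 0.116]
eef_rot: [-2.152, -2.288, 0.0]
force: [0.3, 0.4, -0.5]
gripper_width: -0.004
```

Run:
```python
from h import *
wsnap("w10")
P=wcloud("w10"); s=np.load("pics/w10.npz"); Q=(P-s["pos"])@R.from_rotvec(s["rot"]).as_matrix()
for px in [(440,350),(400,335),(355,315),(305,280)]: print(Q[px[1],px[0]].round(3))
```

```text
[ 0.013  0.05  -0.054]
[ 0.012  0.039 -0.044]
[ 0.014  0.025 -0.033]
[0.008 0.01  0.   ]
```

View pics/w10.png

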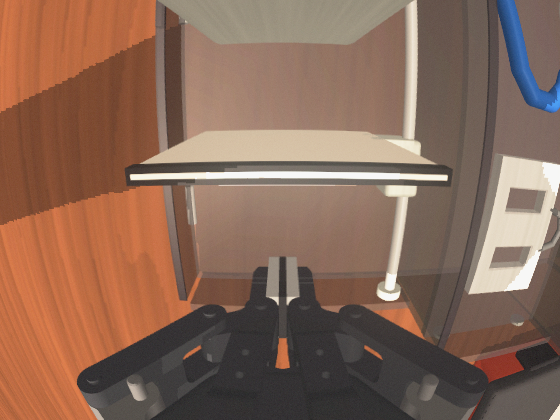

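Call:
move_arm([
  [255, 0.2, 0, 0, 0],
  [255, 0.2, 0, 0, 0],
  [255, 0.1, 0, 0, 0],
  [255, 0.08, 0, 0, 0],
  [255, 0.08, 0, 0, 0],
  [255, 0.08, 0, 0, 0],
  [255, 0.08, 0, 0, 0],
  [255, 0.08, 0, 0, 0],
  [255, 0.08, 0, 0, 0],
  [255, 0.08, 0, 0, 0],
  [255, 0.08, 0, 0, 0],
  [255, 0.08, 0, 0, 0],
  [255, 0.08, 0, 0, 0],
  [255, 0.08, 0, 0, 0],
  [255, 0.08, 0, 0, 0],
])

```text
clock: 29.92
eef_pos: [0.4911, 0.1066, 0.1165]
eef_rot: [-2.156, -2.285, -0.0]
force: [-0.2, -2.9, 1.7]
gripper_width: 0.0
```

Run:
```python
from h import *
wsnap("w11")
```

```text
(no output)
```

View pics/w11.png

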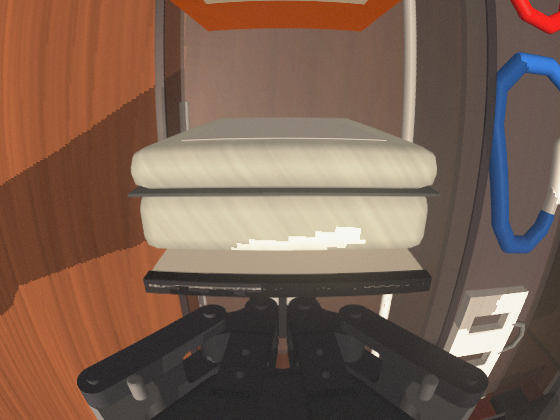

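Call:
move_arm([
  [255, 0.08, 0, 0, 0],
  [255, 0.08, 0, 0, 0],
  [255, 0.06, 0, 0, 0],
  [255, 0.06, 0, 0, 0],
  [255, 0.06, 0, 0, 0],
  [255, 0.06, 0, 0, 0],
  [255, 0.08, 0, 0, 0],
  [255, 0.08, 0, 0, 0],
  [255, 0.08, 0, 0, 0],
  [255, 0.08, 0, 0, 0],
  [255, 0.08, 0, 0, 0],
  [255, 0.08, 0, 0, 0],
])

```text
clock: 31.48
eef_pos: [0.488, 0.1585, 0.1164]
eef_rot: [2.156, 2.284, -0.001]
force: [-0.0, -5.4, 0.8]
gripper_width: -0.004
```

Run:
```python
from h import *
wsnap("w12")
```

```text
(no output)
```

View pics/w12.png

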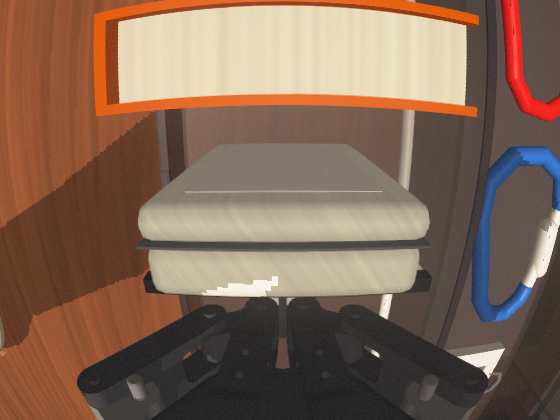

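Call:
move_arm([
  [255, 0.08, 0, 0, 0],
  [255, 0.08, 0, 0, 0],
  [255, 0.08, 0, 0, 0],
  [255, 0.08, 0, 0, 0],
  [255, 0.06, 0, 0, 0],
  [255, 0.05, 0, 0, 0],
  [255, 0.05, 0, 0, 0],
  [255, 0.05, 0, 0, 0],
  [255, 0.06, 0, 0, 0],
  [255, 0.06, 0, 0, 0],
  [255, 0.06, 0, 0, 0],
  [255, 0.06, 0, 0, 0],
])

```text
clock: 33.02
eef_pos: [0.4853, 0.2034, 0.1165]
eef_rot: [2.157, 2.283, -0.002]
force: [-0.4, -8.8, 0.7]
gripper_width: -0.002
```

Run:
```python
from h import *
wsnap("w13")
```

```text
(no output)
```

View pics/w13.png

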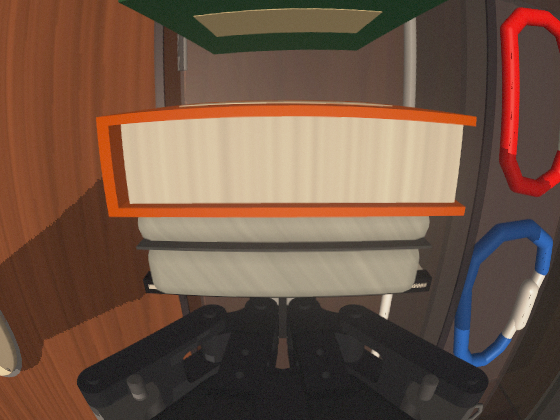

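Call:
move_arm([
  [255, 0.08, 0, 0, 0],
  [255, 0.08, 0, 0, 0],
  [255, 0.08, 0, 0, 0],
  [255, 0.08, 0, 0, 0],
  [255, 0.06, 0, 0, 0],
  [255, 0.05, 0, 0, 0],
  [255, 0.05, 0, 0, 0],
  [255, 0.05, 0, 0, 0],
  [255, 0.05, 0, 0, 0],
  [255, 0.05, 0, 0, 0],
])

```text
clock: 34.33
eef_pos: [0.483, 0.2409, 0.1165]
eef_rot: [2.157, 2.283, -0.003]
force: [-0.9, -10.4, 3.2]
gripper_width: -0.0
```

Run:
```python
from h import *
wsnap("w14")
```

```text
(no output)
```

View pics/w14.png

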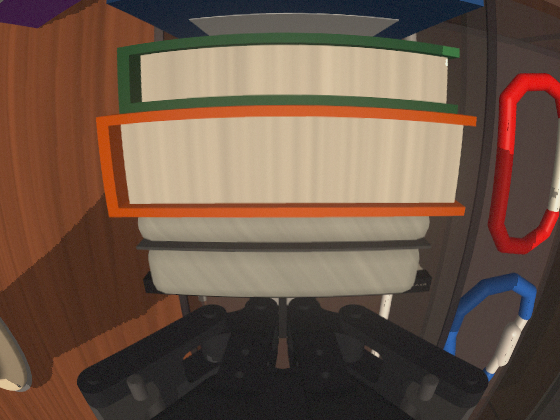

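Call:
move_arm([
  [255, 0.04, 0, 0, 0],
  [255, 0.04, 0, 0, 0],
  [255, 0.04, 0, 0, 0],
  [255, 0.04, 0, 0, 0],
  [255, 0.03, 0, 0, 0],
])

```text
clock: 35.0
eef_pos: [0.4823, 0.252, 0.1165]
eef_rot: [2.157, 2.282, -0.003]
force: [0.0, -11.6, 3.2]
gripper_width: 0.005
```

Call:
move_arm([
  [255, 0.02, 0, 0, 0],
  [255, 0.02, 0, 0, 0],
  [255, 0.02, 0, 0, 0],
  [255, 0, 0, 0, 0],
])

```text
clock: 35.5
eef_pos: [0.4821, 0.255, 0.1165]
eef_rot: [2.157, 2.282, -0.004]
force: [-0.7, -12.3, 3.2]
gripper_width: 0.003
```

Run:
```python
from h import *
wsnap("w15")
p,d=optics.snapshot("scene"); cv2.imwrite("pics/s15.png",cv2.resize(p[100:240,240:440],(800,560),interpolation=cv2.INTER_CUBIC))
```

```text
(no output)
```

View pics/w15.png

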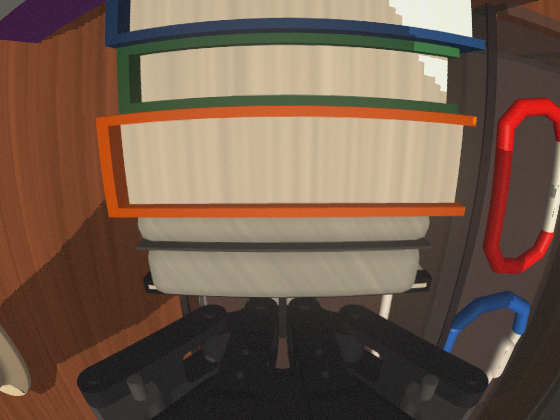

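View pics/s15.png

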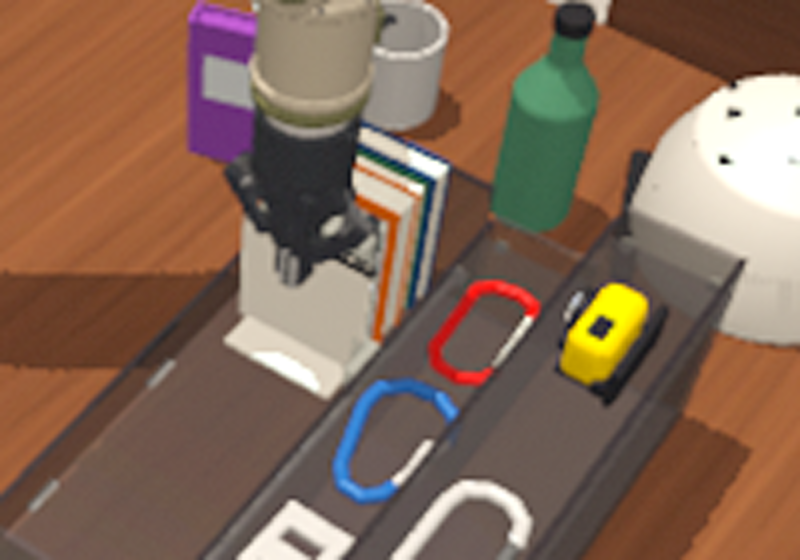

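Call:
move_arm([
  [255, 0.015, 0, 0, 0],
  [255, 0.015, 0, 0, 0],
  [255, 0.015, 0, 0, 0],
])

```text
clock: 35.98
eef_pos: [0.4819, 0.2574, 0.1165]
eef_rot: [2.157, 2.281, -0.004]
force: [-0.1, -13.1, 2.9]
gripper_width: -0.003
```

Call:
move_arm([
  [255, 0.015, 0, 0, 0],
  [255, 0.015, 0, 0, 0],
])

```text
clock: 36.22
eef_pos: [0.4819, 0.2586, 0.1165]
eef_rot: [2.157, 2.281, -0.005]
force: [-0.2, -17.6, 4.7]
gripper_width: -0.0
```

Call:
move_arm([
  [255, 0.01, 0, 0, 0],
  [255, 0.01, 0, 0, 0],
])

```text
clock: 36.48
eef_pos: [0.4818, 0.2586, 0.1165]
eef_rot: [2.158, 2.279, -0.006]
force: [0.5, -20.5, 5.3]
gripper_width: -0.001
```

Call:
move_arm([
  [255, 0.015, 0, 0, 0],
  [255, 0, 0, 0, 0],
])

```text
clock: 36.72
eef_pos: [0.4818, 0.2587, 0.1165]
eef_rot: [2.158, 2.277, -0.007]
force: [0.0, -21.5, 5.6]
gripper_width: 0.002
```

Blocked against the wall: no travel while the force rises to about 21 N. Back off slowly, then rise.

Call:
move_arm([
  [255, -0.02, 0, 0, 0],
  [255, -0.04, 0, 0, 0],
  [255, -0.2, 0, 0, 0],
  [255, -0.4, 0, 0, 0],
  [255, -0.4, 0, 0, 0],
  [255, -0.2, 0, -0.4, 0],
  [255, 0, 0, -0.7, 0],
  [255, 0, 0, -0.8, 0],
  [255, 0, 0, -0.8, 0],
  [255, 0, 0, -0.4, 0],
  [255, 0, 0, 0, 0],
])

```text
clock: 38.1
eef_pos: [0.487, 0.1895, 0.3041]
eef_rot: [-2.154, -2.287, -0.007]
force: [-0.0, 0.1, 0.8]
gripper_width: 0.002
```

Run:
```python
from h import *
wsnap("w16")
p,d=optics.snapshot("scene"); cv2.imwrite("pics/s16.png",cv2.resize(p[80:320,180:440],(650,600),interpolation=cv2.INTER_CUBIC))
```

```text
(no output)
```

View pics/w16.png

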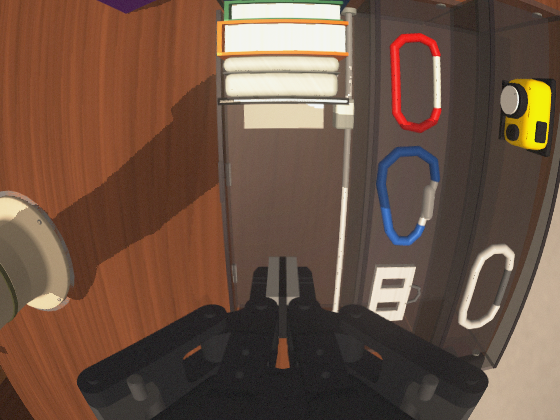

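View pics/s16.png

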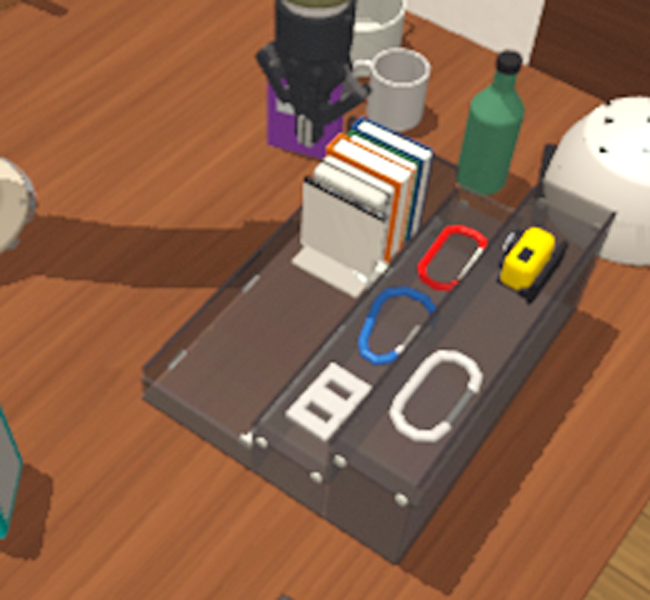

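Run:
```python
from h import *
p,d=optics.snapshot("top"); cv2.imwrite("pics/t16.png",cv2.resize(p[190:275,155:275],(800,566),interpolation=cv2.INTER_CUBIC))
p2,d2=optics.snapshot("scene")
for n,dd in(("top",d),("scene",d2)):
    X=cloud(n,dd).reshape(-1,3)
    m=(abs(X[:,0]-.48)<.08)&(X[:,1]>.255)&(X[:,1]<.384)&(X[:,2]>.138)&(X[:,2]<.165); T=X[m]
    print(n,m.sum(),np.percentile(T[:,2],[5,50,95]).round(3),cv2.minAreaRect((T[:,:2]*1000).astype(np.float32)))
```

```text
top 219 [0.146 0.15  0.155] ((473.5560302734375, 373.25286865234375), (110.10563659667969, 21.389249801635742), 0.00268556852824986)
scene 956 [0.142 0.149 0.155] ((471.59893798828125, 328.8204650878906), (122.36715698242188, 110.90750122070312), 2.3465161323547363)
```

View pics/t16.png

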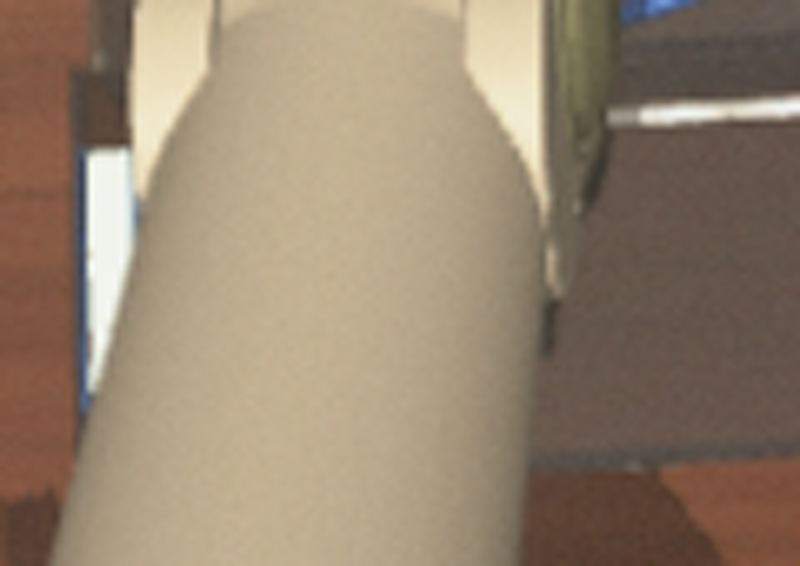

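Call:
move_arm([
  [255, -0.5, 0, 0, 0],
  [255, -0.8, 0, 0, 0],
  [255, -0.8, 0, 0, 0],
  [255, -0.8, 0, 0, 0],
  [255, -0.8, 0, 0, 0],
  [255, -0.8, 0, 0, 0],
  [255, -0.3, 0, 0, 0],
  [255, 0, 0, 0, 0],
  [255, 0, 0, 0, 0],
])

```text
clock: 39.42
eef_pos: [0.503, -0.0976, 0.3018]
eef_rot: [-2.154, -2.285, 0.001]
force: [-0.4, 1.0, 0.3]
gripper_width: 0.001
```

Run:
```python
from h import *
p,d=optics.snapshot("top"); cv2.imwrite("pics/t17.png",cv2.resize(p[110:275,155:335],(650,596),interpolation=cv2.INTER_CUBIC))
X=cloud("top",d).reshape(-1,3)
m=(abs(X[:,0]-.48)<.08)&(X[:,1]>.255)&(X[:,1]<.384)&(X[:,2]>.138)&(X[:,2]<.165); T=X[m]
print(m.sum(),np.percentile(T[:,2],[5,50,95]).round(3),cv2.minAreaRect((T[:,:2]*1000).astype(np.float32)))
print(env.observe()["eef_pos"],env.observe()["force"],env.observe()["clock"])
```

```text
1573 [0.141 0.147 0.154] ((468.3296203613281, 328.9453125), (124.26338195800781, 111.8585433959961), 1.3492716550827026)
[ 0.50307695 -0.09736942  0.30193694] [-0.11224391 -0.3537857   0.65028944] 39.475
```

View pics/t17.png

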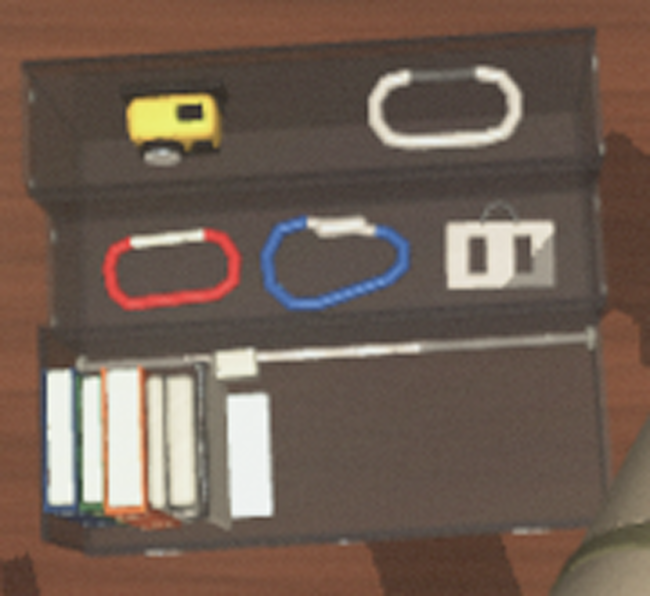

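```bash
python3 -c "
from rig import env
print(env.sign_off())"
```

```text
the job is handed in; nothing more can be done
None
```

The job is handed in at about 39.5 s on the clock, with all four items packed in the lowest tier. I lowered the orange guidebook and then the grey tin into the gap, each until it touched the floor, and released them upright. Then I pushed the stop along slowly with closed fingers until it was blocked at the end wall. The push force rose from about 13 N to 21 N over the last stretch, with no further travel at the end.

**Last checks:**
- **Row:** the final top view measures it about 112 mm thick, against 110 mm nominal. The tops stand at the expected heights, so everything is upright with no visible gaps.
- **Flap and other gear:** the flap is still up. The gear on the upper tiers looks unchanged in the final top view. The flask and the purple book looked the same in the scene view just before that.
- **Robot:** the arm is clear, reading under 1 N.

**Checks that went wrong or disagreed:**
- I first started the push with the jaws along the push direction. The finger linkages would have come too close to the tin's top, so I backed off and turned the gripper a quarter turn.
- The first overhead check after pushing was blocked by the arm, so I moved it aside and repeated it.
- The fitted rectangle for the row came out about 16 mm too deep in x (124 mm against 108), probably because it caught stray depth points. I relied on its thickness and heights only.

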